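# Bolt the battery test chamber shut

### The arm

A 6-joint arm with a two-finger parallel gripper is mounted at the origin on the work surface. World frame = base frame: x ahead of the robot, y to its left, z up, the work surface at z = 0. Lengths are in mm, angles in rad, forces in N, time in s.
With the tool pointing down it reaches from about 400 to 925 mm from the base axis. Payload 12.5 kg.
Tool frame: the origin (TCP) lies on the centre line of the jaws, within the pads' length; the fingertips stand 8 mm ahead of it and the grasp point (between the pads) lies 11 mm behind it (arm.tip_reach is the distance from the TCP to the fingertips, in mm); z points along the fingers, y is the direction in which the jaws open and shut (so a half turn about z gives the same grasp; the last joint's range is limited). The gripper opens to 95 mm and grips with 3 to 60 N. Pads are 20 mm wide; open, the fingers measure 119 mm over their backs; the gripper's body (75 mm by 180 mm) begins 59 mm behind the grasp point.
Start: joints at [-1.435, 0.491, 1.559, -0, 1.092, -0.106], TCP at [149.679, -606.832, 195.961] pointing down, gripper open.
Joint ranges: [-3.1, 3.1], [-0.84, 2.19], [0.05, 2.79], [-1.13, 4.28], [0.06, 2.93], [-2.69, 2.69]. Speed limits (rad/s): [2.22, 2.22, 2.79, 3.14, 3.14, 3.14].

### API

Orientations are given as [roll, pitch, yaw] about the fixed x, y, z axes, in that order (R = Rz(yaw) Ry(pitch) Rx(roll)).
In Python, from plant import arm, vision gives the robot as it stands.
- The arm moves only by the tool play_rows, never from a script. Its argument "motion" is a list of rows, each a list of 7 numbers: the shift along the world's x, y, z in mm, then the turn, a rotation vector about the world's x, y, z in rad, then the finger opening in mm, from 0 to 95.1. In form: [[tx, ty, tz, rx, ry, rz, gripper], ...]. A call has 1 to 20 rows; each row shifts and turns the commanded pose from where the row before left it; what a row does not reach is not made up. A row lasts 1/12 s, in which the tool goes at most 41.7 mm and 7.16 degrees, less where a joint would pass 70% of its speed; a pose out of reach is approached as far as the arm can. A call is refused whole if a number of a shift passes 41.7 or a number of a turn 0.125, either way. A call with a gripper value outside its range is refused whole. The fingers move at their own pace and stop on an object; "force" is the grip in N (left out, the last holds). Time passes only in rows, so rows that do not move let the fingers close. It gives the time, the measured TCP pose, the force and the opening at its end, in the units of the state.
- arm.get_state(): the state, without advancing time (a new reading comes with each control period).
- vision.get_image(name): name is "scene" or "top"; returns the picture (400x640x3 uint8, red, green, blue); there is no depth.
- vision.camera_model(name): a dict with "fx", "fy", "cx", "cy" (pixels), "k1" (the pictures are not rectified: a ray, as slopes to the right and down, at radius r is drawn at 1 + k1 r^2 times it, then the intrinsics apply), "pose" (4x4, takes a point from camera to world coordinates). Camera axes: x right, y up, looking along -z (the intrinsics and any distortion apply to the point x, -y, -z); pixel columns grow to the right and rows downward; lengths in mm; the calibration is good to about 2 mm. A picture is of the moment at which its call begins. camera_model takes no time and is no camera call.
- arm.close_job(): hands the job in, once; it reports no verdict.
The state is a dict: "t": time; "joint_pos": joint angles; "dq": joint speeds; "tau": joint torques, N m; "position": TCP position; "orientation": TCP orientation; "wrist_force": force on the tool from outside, world axes, zero at the start; "torque": the same for the moment, N m; "finger_gap": finger opening in mm.
Only numpy, scipy, OpenCV 4.12 (cv2) and the standard library are available. Lean on these libraries where they do the work, as an engineer would, in place of code of your own. Each camera call takes 0.05 s, during which the arm holds its last target. There are 200 camera calls.

### The job

Bolt the battery test chamber's lid shut: the lid is riding up on its sponge seal, so ease it down just until the bolt lines up with the hole in the keeper plate, slide the bolt all the way across through the keeper, then turn its handle fully down into the notch of the barrel and let go. Work by feel and gently: do not ram the bolt against the keeper or force the handle against the barrel. Leave the things standing around the chamber where they are.

Things in the scene. Friction and masses are not known exactly. Their poses are not given: they have to be found in the camera images.
- chamber: fixed cream steel box with a windowed lid, outside 280 (x) by 270 (y) by 120 mm high without the lid; origin under its centre, on the bench; it stands level at any yaw. Its own -x side is the front (to the robot at yaw 0), with the keeper on the front wall; the lid is hinged along the back (line at x +135, z 120 mm) and has the bolt on top in the middle of its front edge.
- barrel: steel barrel of the bolt: slotted tube 24 mm across, 100 mm long, on a 116 x 52 mm base plate on the lid, square to the lid's front edge. Origin at mid-length on its axis, which is the rod's axis, 20 mm above the lid's top. Own x along the tube, away from the keeper; own z up from the lid; own y sideways. The 11 mm wide slot for the handle's stem runs along its top.
- notch (a point): where the stem's axis meets the rod's axis when the bolt stands against the keeper-side end of the slot. Here an 11 mm long notch goes from the slot down the barrel's +y side; its front edge is in line with the end of the slot, so a bolt slid against that end can turn.
- knob (a point): centre of the 18 mm steel ball knob on the bolt's handle: an 8 mm stem square to the rod, knob centre 48 mm from the rod's axis. At the start it stands up, knob centre about 210 mm above the bench. Pinched from above by fingers fore and aft along the rod, the ball pivots between them as the handle turns; lying down, its centre is 20 mm above the lid.
- bolt (a joint): how far the bolt is slid to the keeper (the barrel's -x), m: 0 to 0.010 at the start, 0.042 against the end of the slot; the stem clears the notch from 0.039. The rod is 12 mm thick with a square-cut nose, its tip 14 mm short of the keeper plate's near face at 0. It takes about 3 N to slide and stays where it is left.
- handle (a joint): angle of the handle about the rod, rad: 0 square up from the lid, grows as it turns down to the barrel's +y side, stops at 1.5 lying in the notch. In the slot it has about 0.15 of play either way. It takes 1 to 2 N at the knob to turn and stays where it is left.
- lid (a joint): angle of the lid about its hinge, rad: 0 hard down on the box (a stop), at most 0.12. It rests at 0.057 to 0.064 on its thick sponge seal, front edge about 17 mm up. The seal is a spring: pressing at the handle takes about 1 N per mm, 13 N for all the way down; it comes up when let go unless bolted.
- keeper: bracket on the chamber's front wall, origin in the middle of its back, 148 mm above the bench; own -x points out to the front. On it a steel plate 44 mm wide, 6 mm thick, its near face 3 mm in front of the origin, stands up past the lid's front edge with the rod's hole, 16 mm wide, 15 mm high; solid 13 mm above it and far below. The plate may not be driven or knocked.
- keeper_mid (a point): middle of the range of the keeper's hole, on the bracket, 6.5 mm above the keeper's origin. The plate is slotted and was clamped by hand: the hole's centre is up to 6 mm above or below this point, differently each time and not measured. The rod enters when within 1.5 mm of the hole's height; else its nose butts on the plate and the lid must be eased up or down.
- cell_tray: loose white tray of cells, 140 x 100 x 28 mm, beside the chamber; origin under its centre
- multimeter: loose dark multimeter, 150 x 75 x 45 mm, lying beside the chamber; origin under its centre
- cleaner_can: loose metal can, 52 mm across, 150 mm tall, standing beside the chamber; origin under its centre
There are look-alikes about, which are no part of the job. Leave any green or yellow look-alike of the multimeter alone.

How it is judged (in metres and radians):
On the way:
1. the bolt is slid all the way across through the keeper (value of joint bolt above 0.037 m and value of joint lid below 0.054 rad), for 0.1 s.
At the end, for the whole second after the job is handed in: The bolt is at least 36 mm across, through the keeper, its handle is turned down to at least 1.3 rad in the notch, the bolted lid is held down (lid angle below 0.054 rad), the handle is at rest and let go, and the bystanders are at rest (value of joint bolt above 0.036 m and value of joint handle above 1.3 rad and value of joint lid below 0.054 rad and velocity of joint handle below 0.05 rad/s and linear speed of each of cell_tray, multimeter, cleaner_can below 0.05 m/s); the robot touches nothing.
It fails at once if the keeper is loaded with more than 25 N (bolt rammed against it) (contact force between keeper and anything else above 25 N).
It fails at once if the barrel is loaded with more than 60 N (handle forced against the slot) (contact force between barrel and anything else above 60 N).
It fails at once if the cell tray, multimeter or can is pushed more than 20 mm (distance of any of cell_tray, multimeter, cleaner_can from where it was at the start of the episode above 0.02 m).
It also fails if it takes over 61 s, if anything falls off the work surface, if the arm or the gripper's body presses on something with over 40 N, if the wrist force passes 120 N, or if a joint passes its speed limit or range.

## Working session

There is one attempt and no reset: what is moved stays moved. The work goes in short steps, Python scripts to look and compute and a tool call to move; the robot and the scene stay as the last step left them, time stands still between calls to the robot, and variables do not carry over. Pictures are saved under pics/ and viewed, about 8 in all and at most 12, crops included, and the job is handed in when it is done.

Besides the shell and the picture viewer there is one more tool, called after "Request:" as a command line: name --pt "numbers of a row" for each row, then --argument value for the rest. play_rows: Moves the arm, as the interface text tells. Its arguments: {"type":"object","properties":{"motion":{"type":"array"},"force":{"type":"number"}},"required":["motion"]}

```bash
ls; mkdir -p pics; cat > h.py <<'E'
import numpy as np, cv2
from plant import arm, vision
def snap(cam,fn,crop=None,scale=1):
    im=np.array(vision.get_image(cam))[:,:,::-1]
    cv2.imwrite('pics/raw_'+fn,im)
    if crop: x0,y0,x1,y1=crop; im=im[y0:y1,x0:x1]
    if scale!=1: im=cv2.resize(im,None,fx=scale,fy=scale,interpolation=cv2.INTER_CUBIC)
    cv2.imwrite('pics/'+fn,im)
def proj(cam,P):
    m=vision.camera_model(cam);T=np.array(m['pose']);p=(np.atleast_2d(P)-T[:3,3])@T[:3,:3]
    s=np.c_[p[:,0]/-p[:,2],p[:,1]/p[:,2]];s=s*(1+m['k1']*(s**2).sum(1,keepdims=True))
    return s*[m['fx'],m['fy']]+[m['cx'],m['cy']]
def ray(cam,uv):
    m=vision.camera_model(cam);T=np.array(m['pose']);d=(np.array(uv,float)-[m['cx'],m['cy']])/[m['fx'],m['fy']]
    s=d.copy()
    for _ in range(20): s=d/(1+m['k1']*(s@s))
    return T[:3,3],T[:3,:3]@np.array([s[0],-s[1],-1])
def atz(cam,uv,z):
    o,d=ray(cam,uv);return o+d*(z-o[2])/d[2]
def tri(uv1,uv2):
    (a,d),(b,e)=ray('scene',uv1),ray('top',uv2)
    k=np.linalg.lstsq(np.c_[d,-e],b-a,rcond=None)[0];p,q=a+d*k[0],b+e*k[1]
    return (p+q)/2,np.linalg.norm(p-q)
E
python3 - <<'E'
from h import *
snap('scene','s0.png');snap('top','t0.png')
for c in('scene','top'):
    m=vision.camera_model(c);print(c,m['fx'],m['k1'],np.round(m['pose'],3).tolist())
print(arm.get_state())
E
```

```text
pics
scene 396.72352357464916 -0.030631361062031074 [[0.684, -0.625, 0.376, 975.141], [0.73, 0.592, -0.342, -428.522], [-0.009, 0.508, 0.861, 1064.623], [0.0, 0.0, 0.0, 1.0]]
top 452.41305903485375 -0.06845130020494836 [[-0.022, 0.99, -0.142, 343.802], [-1.0, -0.021, 0.007, -54.99], [0.004, 0.142, 0.99, 1524.991], [0.0, 0.0, 0.0, 1.0]]
{'t': 0.1, 'joint_pos': array([-1.43457512e+00,  4.91485101e-01,  1.55939820e+00,  9.68680027e-07,
        1.09168523e+00, -1.05569453e-01]), 'dq': array([ 0.00156962, -0.00097265, -0.00357502,  0.00034799, -0.00017596,
       -0.00016605]), 'tau': array([ 2.39199588e-03, -6.13624978e+01, -2.58604163e+01,  6.94348407e-02,
        4.70233255e-02, -5.46736476e-05]), 'position': array([ 149.65987528, -606.5760472 ,  195.42566134]), 'orientation': array([-3.1406223e+00, -1.0368594e-04,  2.4179016e-01]), 'wrist_force': array([-0.69679597, -0.09770421,  1.25745232]), 'torque': array([-0.03620959, -0.0399604 , -0.02896493]), 'finger_gap': 95.0498528323641}
```

View pics/s0.png

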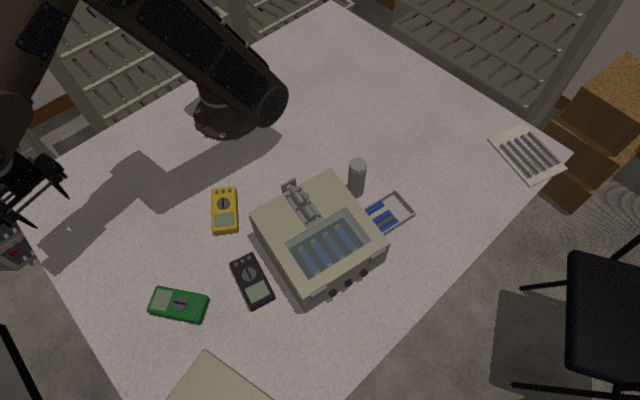

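View pics/t0.png

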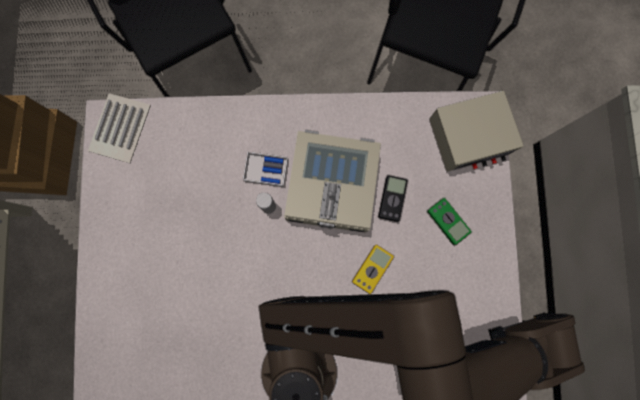

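The scene view shows the chamber at about (320,235), with the bolt on its lid at (300,200) and the can at (357,175). The cell tray is at (392,213) and the dark multimeter at (250,280). The yellow (224,210) and green (178,305) meters are look-alikes. In the top view the chamber is at (332,182) and the barrel at (330,200). The cream box at (475,130) is not the chamber because it has no bolt or window. Next I'll look at a close crop of each view.

```bash
python3 - <<'E'
import cv2,numpy as np
a=cv2.imread('pics/raw_s0.png')[165:315,240:400];b=cv2.imread('pics/raw_t0.png')[120:245,275:395]
a=cv2.resize(a,(480,450),interpolation=cv2.INTER_CUBIC)   #x3
cv2.imwrite('pics/c1.png',cv2.resize(cv2.imread('pics/raw_s0.png')[165:240,245:345],(800,600),interpolation=cv2.INTER_CUBIC)) #x8
cv2.imwrite('pics/c2.png',cv2.resize(cv2.imread('pics/raw_t0.png')[125:240,270:400],None,fx=5,fy=5,interpolation=cv2.INTER_CUBIC))
E
```

```text
(no output)
```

View pics/c1.png

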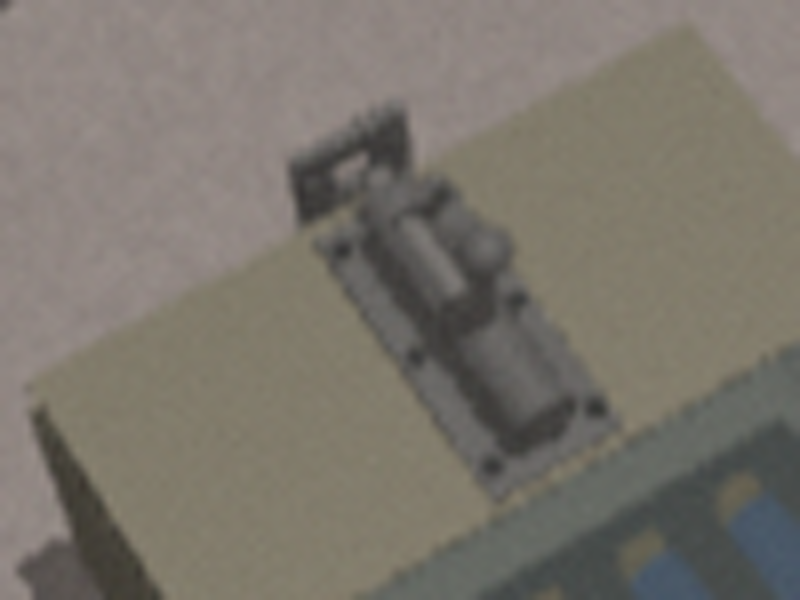

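View pics/c2.png

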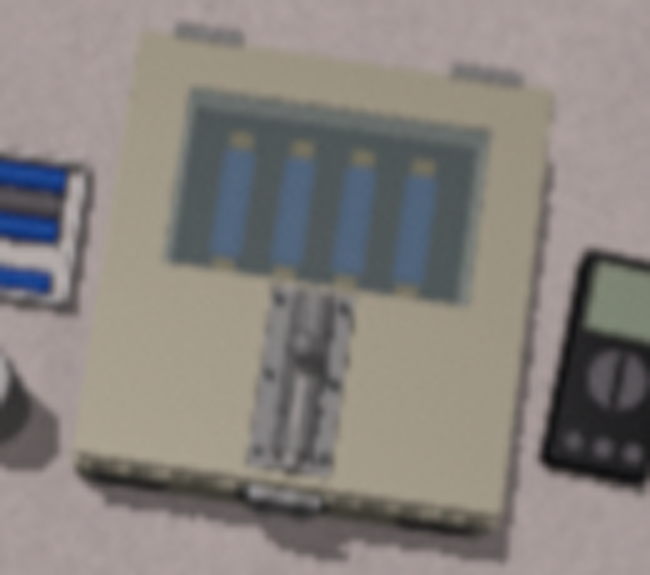

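```bash
python3 - <<'E'
from h import *
print('knob',tri([305.9,196.3],[331.6,196.6]))
L=tri([331.25,167.75],[286.4,216.6]);R=tri([248.1,213.75],[369.6,229]);print('FL',L,'FR',R)
d=L[0]-R[0];yaw=np.arctan2(-d[0],d[1]);print('yaw',yaw,np.hypot(*d[:2]))
# back corners, z ~ 129
for uv in([299,132],[380,143.4]):print(atz('top',uv,129))
# keeper top ends in scene crop, z~? ; barrel ends in top
for uv in([274/5+270,300/5+125],[354/5+270,305/5+125],[247/5+270,462/5+125],[330/5+270,472/5+125]):print('base',atz('top',uv,143))
for uv in([325,218],[320,224]):pass
E
```

```text
knob (array([ 548.88208651, -108.23993976,  198.3895637 ]), np.float64(10.572677631843767))
FL (array([498.79077447,  30.00009612, 139.81065614]), np.float64(10.778916596333175)) FR (array([ 452.72366696, -229.47901063,  132.1911222 ]), np.float64(1.5545718952003145))
yaw -0.1757060851363563 263.5366866994864
[767.32244869 -17.36183158 129.        ]
[ 724.61975398 -274.60233073  129.        ]
base [591.24563664 -94.95473109 143.        ]
base [ 587.0444143  -144.51135842  143.        ]
base [490.61998785 -75.84951827 143.        ]
base [ 483.34094439 -126.64885308  143.        ]
```

```bash
python3 - <<'E'
from h import *
from scipy.optimize import least_squares
C=lambda p:p
obs=[('scene',(331.25,167.75),'FL'),('scene',(248.1,213.75),'FR'),('top',(286.4,216.6),'FL'),('top',(369.6,229),'FR'),('top',(299,132),'BL'),('top',(380,143.4),'BR'),
('top',(324.8,185),'bBL'),('top',(340.8,186),'bBR'),('top',(319.4,217.4),'bFL'),('top',(336,219.4),'bFR'),
('scene',(245+318/8,165+240/8),'bFR'),('scene',(245+500/8,165+500/8),'bBR'),('scene',(245+622/8,165+425/8),'bBL')]
def w(P,p,th=.0605):
    x,y,yaw=p[0],p[1],p[2]
    dx,dz=P[0]-135,P[2]-120
    q=np.array([135+dx*np.cos(th)+dz*np.sin(th),P[1],120-dx*np.sin(th)+dz*np.cos(th)])
    c,s=np.cos(yaw),np.sin(yaw)
    return np.array([x+c*q[0]-s*q[1],y+s*q[0]+c*q[1],q[2]])
def pts(p):
    h=120+p[3];bx=p[4];hw=135;f=-140+p[5];bk=140
    return dict(FL=(f,hw,h),FR=(f,-hw,h),BL=(bk,hw,h),BR=(bk,-hw,h),bFL=(bx-58,26,h),bFR=(bx-58,-26,h),bBL=(bx+58,26,h),bBR=(bx+58,-26,h))
def res(p):
    d=pts(p);return np.concatenate([proj(c,w(d[k],p))[0]-uv for c,uv,k in obs])
r=least_squares(res,[600,-120,-.18,10,-80,0],loss='soft_l1')
p=r.x;print(p.round(3));print(res(p).reshape(-1,2).round(1).tolist())
np.save('p.npy',p)
for b in(0,.01):
  pass
# knob line: local barrel x, height 68 above lid
for lx in range(-60,60,15):
    k=w((p[4]+lx,0,120+p[3]+68),p);print(lx,k.round(),proj('scene',k)[0].round(1),proj('top',k)[0].round(1))
E
```

```text
[ 6.10464e+02 -1.20629e+02 -1.69000e-01  1.24200e+00 -7.21940e+01
  3.41400e+00]
[[-0.5, -0.2], [-0.8, -0.4], [-3.1, -1.0], [0.4, -0.6], [-1.9, -0.4], [0.4, 0.3], [-0.9, -2.4], [-0.5, -1.0], [-0.8, 1.4], [-0.7, 1.8], [-1.3, 0.8], [-1.4, 0.8], [-0.2, 0.5]]
-60 [485. -99. 205.] [290.  178.1] [327.7 217. ]
-45 [ 500. -102.  204.] [293.  182.2] [328.4 212. ]
-30 [ 514. -104.  203.] [296.  186.5] [329.1 207. ]
-15 [ 529. -107.  203.] [299.1 190.7] [329.8 202.1]
0 [ 544. -109.  202.] [302.2 195. ] [330.5 197.2]
15 [ 559. -112.  201.] [305.3 199.4] [331.2 192.3]
30 [ 573. -114.  200.] [308.5 203.8] [331.9 187.4]
45 [ 588. -117.  199.] [311.7 208.2] [332.6 182.6]
```

```bash
python3 - <<'E'
from h import *
print(atz('scene',[305.9,196.3],210),atz('top',[331.6,196.6],210))
a=cv2.resize(cv2.imread('pics/raw_s0.png')[180:220,285:325],(400,400),interpolation=cv2.INTER_NEAREST)
b=cv2.resize(cv2.imread('pics/raw_t0.png')[180:220,310:350],(400,400),interpolation=cv2.INTER_NEAREST)
v=np.hstack([a,b]).astype(float)*1.6
cv2.imwrite('pics/c3.png',v.clip(0,255).astype(np.uint8))
E
```

```text
[ 557.32285794 -108.07809528  210.        ] [ 544.18955596 -112.14694923  210.        ]
```

View pics/c3.png

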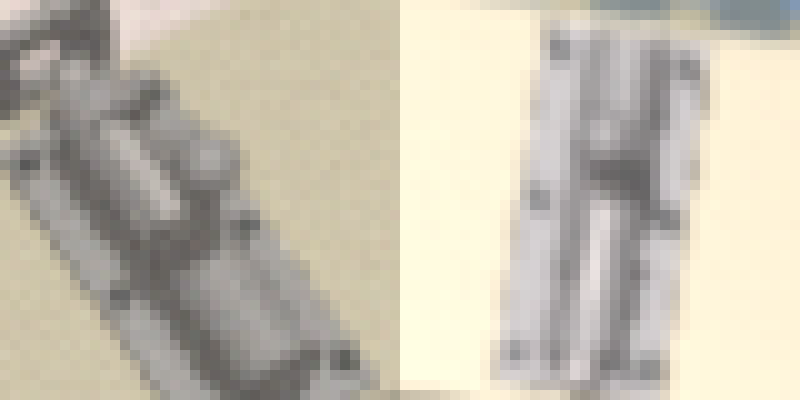

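Request:
play_rows --pt "22 27.7 4.5 0 0 0.0643 95" --pt "22 27.7 4.5 0 0 0.0643 95" --pt "22 27.7 4.5 0 0 0.0643 95" --pt "22 27.7 4.5 0 0 0.0643 95" --pt "22 27.7 4.5 0 0 0.0643 95" --pt "22 27.7 4.5 0 0 0.0643 95" --pt "22 27.7 4.5 0 0 0.0643 95" --pt "22 27.7 4.5 0 0 0.0643 95" --pt "22 27.7 4.5 0 0 0.0643 95" --pt "22 27.7 4.5 0 0 0.0643 95" --pt "22 27.7 4.5 0 0 0.0643 95" --pt "22 27.7 4.5 0 0 0.0643 95" --pt "22 27.7 4.5 0 0 0.0643 95" --pt "22 27.7 4.5 0 0 0.0643 95" --pt "22 27.7 4.5 0 0 0.0643 95" --pt "22 27.7 4.5 0 0 0.0643 95" --pt "22 27.7 4.5 0 0 0.0643 95" --pt "22 27.7 4.5 0 0 0.0643 95" --pt "0 0 0 0 0 0 95" --pt "0 0 0 0 0 0 95"

```text
t: 1.77
position: [546.1, -106.9, 276.5]
orientation: [-3.141, 0.0, 1.402]
wrist_force: [0.8, 0.4, 0.3]
finger_gap: 95.2
```

In the crops, the knob is at about (306,195.8) in scene and about (330.5,193) in top. The dark spot I picked before was the slot and shadow behind it.

```bash
python3 - <<'E'
from h import *
print(tri([306,195.8],[330.5,193.2]),atz('scene',[306,195.8],210),atz('top',[330.5,193.2],210))
snap('scene','s1.png',(260,130,360,230),6)
s=arm.get_state();p=s['position'];print(p,proj('scene',p))
E
```

```text
(array([ 555.30703146, -107.95288763,  209.35994674]), np.float64(2.9996675579656626)) [ 556.39200064 -106.90424216  210.        ] [ 554.38267698 -109.18359013  210.        ]
[ 545.47408028 -107.86267119  276.44943499] [[301.36342663 178.68893743]]
```

View pics/s1.png

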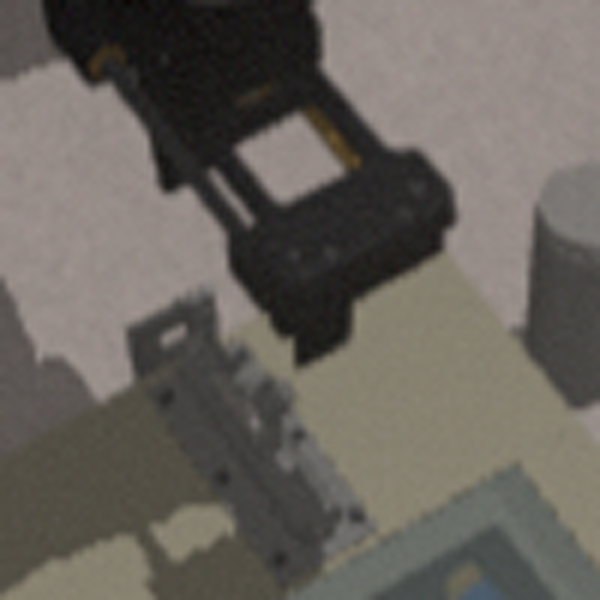

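Request:
play_rows --pt "4.5 -0.5 -15 0 0 0 95" --pt "4.5 -0.5 -15 0 0 0 70" --pt "0 0 -15 0 0 0 60" --pt "0 0 -12 0 0 0 50" --pt "0 0 -8 0 0 0 40" --pt "0 0 -5 0 0 0 35" --pt "0 0 0 0 0 0 30" --pt "0 0 0 0 0 0 26" --pt "0 0 0 0 0 0 24" --pt "0 0 0 0 0 0 22" --pt "0 0 0 0 0 0 20" --pt "0 0 0 0 0 0 18" --pt "0 0 0 0 0 0 16" --pt "0 0 0 0 0 0 14" --pt "0 0 0 0 0 0 12" --pt "0 0 0 0 0 0 12" --force 15

```text
t: 3.15
position: [554.7, -109.2, 207.0]
orientation: [3.142, 0.0, 1.399]
wrist_force: [-0.1, 0.1, -0.2]
finger_gap: 12.3
```

```bash
python3 - <<'E'
from h import *
im=np.hstack([cv2.resize(np.array(vision.get_image(c))[y:y+60,x:x+60,::-1],(400,400),interpolation=cv2.INTER_CUBIC) for c,x,y in(('scene',275,165),('top',300,165))])
cv2.imwrite('pics/c4.png',(im*1.6).clip(0,255).astype(np.uint8))
p=arm.get_state()['position'];print(p,proj('scene',p),proj('top',p))
E
```

```text
[ 554.70802406 -109.2207899   206.96312533] [[304.9327736 196.5520155]] [[330.47167993 193.25447681]]
```

View pics/c4.png

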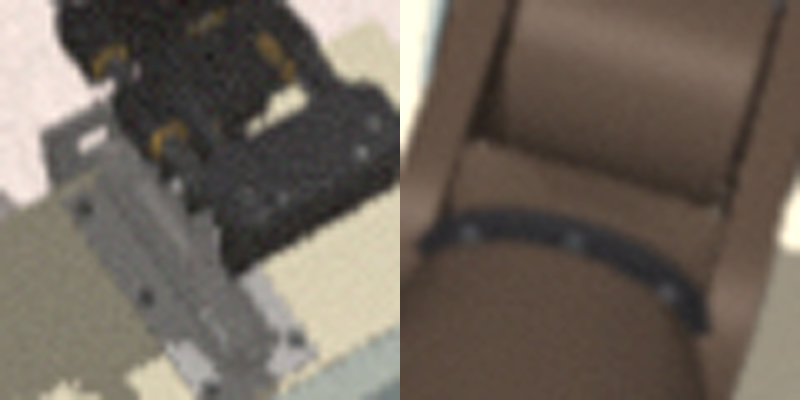

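```bash
python3 - <<'E'
from h import *
ims=[np.array(vision.get_image('scene')).astype(float) for _ in range(6)]
im=np.mean(ims,0)[172:212,285:335,::-1]
im=cv2.resize(im,(800,640)[:2] if 0 else (750,600),interpolation=cv2.INTER_CUBIC)
cv2.imwrite('pics/c5.png',(im*1.9).clip(0,255).astype(np.uint8))
print(arm.get_state()['finger_gap'],arm.get_state()['wrist_force'])
E
```

```text
12.05665924896607 [-0.29515496 -0.3438318  -0.17616954]
```

View pics/c5.png

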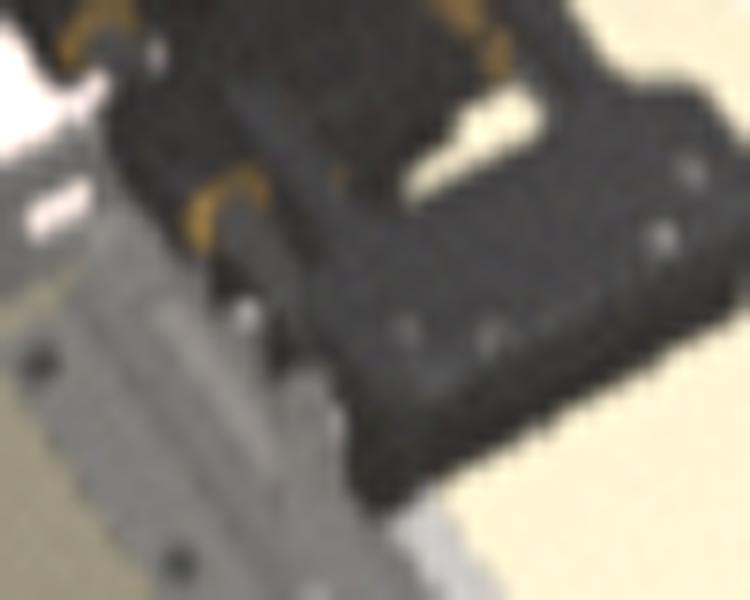

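Request:
play_rows --pt "0 0 0 0 0 0 6" --pt "0 0 0 0 0 0 3" --pt "0 0 0 0 0 0 0" --pt "0 0 0 0 0 0 0" --pt "0 0 0 0 0 0 0" --pt "0 0 0 0 0 0 0" --force 5

```text
t: 4.05
position: [554.7, -109.2, 207.0]
orientation: [3.141, -0.0, 1.399]
wrist_force: [0.4, 0.2, 0.8]
finger_gap: 0.7
```

Request:
play_rows --pt "0 0 25 0 0 0 20" --pt "0 0 30 0 0 0 50" --pt "0 0 35 0 0 0 60" --pt "-30 0 20 0 0 0 60" --pt "-40 0 0 0 0 0 60" --pt "-40 0 0 0 0 0 60" --pt "0 0 0 0 0 0 60"

```text
t: 4.63
position: [439.5, -108.4, 317.5]
orientation: [-3.141, 0.0, 1.399]
wrist_force: [0.3, -0.3, 1.0]
finger_gap: 41.7
```

```bash
python3 - <<'E'
from h import *
A=[]
for c,x,y in(('scene',275,165),('top',305,175)):
    im=np.mean([np.array(vision.get_image(c)).astype(float) for _ in range(4)],0)[y:y+50,x:x+50,::-1]
    A.append(cv2.resize(im,(400,400),interpolation=cv2.INTER_CUBIC)*(2 if c=='scene' else 1.5))
cv2.imwrite('pics/c6.png',np.hstack(A).clip(0,255).astype(np.uint8))
print(arm.get_state()['position'])
E
```

```text
[ 445.37800582 -109.27552493  316.52067646]
```

View pics/c6.png

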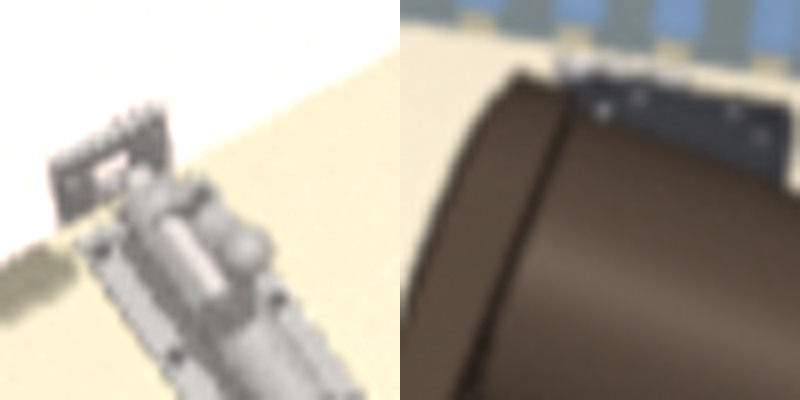

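```bash
python3 - <<'E'
from h import *
u=np.array([np.cos(-.172),np.sin(-.172),0]);v=np.array([.171,.985,0])
T=np.array([545.5,-107.9,276.4])
for n,a,b in(('near in -y',47.5,-10),('near in +y',47.5,10),('near out -y',59.5,-10),('near out +y',59.5,10),('far in -y',-47.5,-10),('far in +y',-47.5,10)):
    P=T+u*a+v*b;P[2]-=8;print(n,((proj('scene',P)[0]-[260,130])*6).round())
T=np.array([554.7,-109.2,199.])
for a in(-18,-6,6,18):
  for b in(-10,10):print('c5',a,b,((proj('scene',T+u*a+v*b)[0]-[285,172])*15).round())
for z in(185,190,195,200,205,210):print(z,atz('scene',[305.9,196],z).round(1))
E
```

```text
near in -y [291. 399.]
near in +y [334. 375.]
near out -y [308. 421.]
near out +y [351. 397.]
far in -y [168. 234.]
far in +y [209. 212.]
c5 -18 -10 [196. 345.]
c5 -18 10 [295. 291.]
c5 -6 -10 [233. 395.]
c5 -6 10 [332. 340.]
c5 6 -10 [270. 446.]
c5 6 10 [370. 390.]
c5 18 -10 [308. 497.]
c5 18 10 [408. 440.]
185 [544.4 -98.1 185. ]
190 [ 546.9 -100.   190. ]
195 [ 549.3 -101.8  195. ]
200 [ 551.8 -103.7  200. ]
205 [ 554.2 -105.6  205. ]
210 [ 556.7 -107.5  210. ]
```

```bash
python3 - <<'E'
from h import *
print('base',[(proj(c,[[0,0,0],[0,0,100],[0,90,0],[0,-90,0],[90,0,0]])).round(0).tolist() for c in('scene','top')])
P=np.array([555,-108,209.]);print([proj('scene',P+d)[0]-proj('scene',P)[0] for d in np.eye(3)*10])
print([proj('top',P+d)[0]-proj('top',P)[0] for d in np.eye(3)*10])
# box bench corners from both views: meters/ can base for consistency: can top
print('can top',tri([357.5,161],[265,199]))
E
```

```text
base [[[228.0, 114.0], [222.0, 93.0], [248.0, 101.0], [208.0, 127.0], [243.0, 127.0]], [[299.0, 372.0], [298.0, 380.0], [271.0, 373.0], [327.0, 371.0], [299.0, 344.0]]]
[array([2.64276119, 2.45194645]), array([ 2.93253589, -2.30786895]), array([-0.19214989, -2.08478118])]
[array([-0.09072417, -3.34629378]), array([-3.39189691,  0.07161672]), array([ 0.12296147, -0.54454625])]
can top (array([548.57898988,  89.38150607, 166.73920024]), np.float64(2.626705831919201))
```

```bash
python3 - <<'E'
from h import *
for n,s,t in(('yellow',[224,210],[373,269]),('green',[178.5,304.5],[449,221]),('black',[252,281],[393,199])):
    print(n,atz('scene',s,40).round(),atz('top',t,40).round(),tri(s,t))
# gripper blob in scene now
im=np.mean([np.array(vision.get_image('scene')).astype(float) for _ in range(4)],0)
cv2.imwrite('pics/raw_s2.png',im[:,:,::-1].clip(0,255).astype(np.uint8))
s=arm.get_state();print(s['position'],s['finger_gap'],proj('scene',s['position']))
c=cv2.resize(im[90:190,230:330,::-1],(600,600),interpolation=cv2.INTER_CUBIC)*1.5
u=np.array([np.cos(-.172),np.sin(-.172),0]);v=np.array([.172,.985,0])
for a in(-30,30):
  for b in(-10,10):
    for z in(-8,12,32):
      q=((proj('scene',s['position']+u*a+v*b+[0,0,z])[0]-[230,90])*6).astype(int);cv2.circle(c,tuple(int(i) for i in q),3,(0,0,255) if z<0 else (0,255,0),-1)
cv2.imwrite('pics/c7.png',c.clip(0,255).astype(np.uint8))
E
```

```text
yellow [ 342. -254.   40.] [ 329. -248.   40.] (array([ 328.77424056, -250.38861527,   19.29211947]), np.float64(0.6306826594759593))
green [ 492. -510.   40.] [ 480. -507.   40.] (array([ 482.02753861, -512.58731834,   19.91414413]), np.float64(1.6659425311119418))
black [ 574. -329.   40.] [ 558. -324.   40.] (array([ 562.21945521, -327.33989275,   12.7242505 ]), np.float64(2.839599522682417))
[ 444.92571901 -109.21388154  316.70250974] 60.08127384111845 [[272.28461512 144.45920819]]
```

View pics/c7.png

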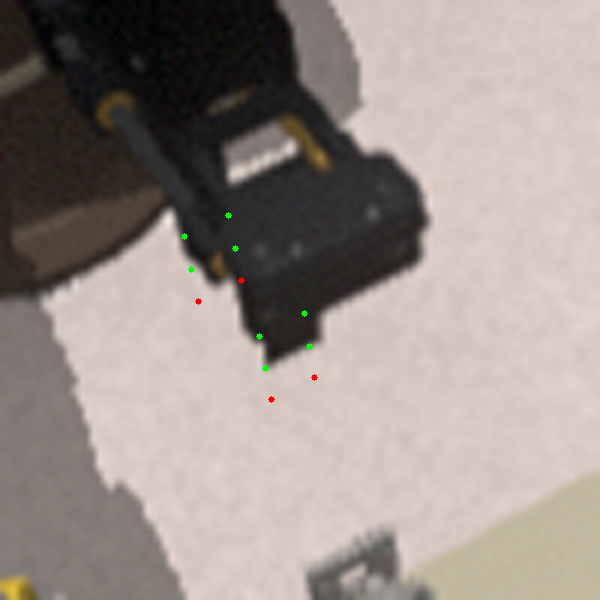

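```bash
python3 - <<'E'
from plant import arm
print([a for a in dir(arm) if a[0]!='_'],arm.tip_reach)
print(arm.get_state()['joint_pos'])
E
```

```text
['PlanningError', 'close_job', 'get_state', 'tip_reach'] 8.0
[-3.85062488e-01  1.32169961e-01  1.76105667e+00  1.81210902e-05
  1.24880069e+00 -2.13649209e-01]
```

Request:
play_rows --pt "37 0.5 0 0 0 0 50" --pt "37 0.5 0 0 0 0 50" --pt "36.5 0 0 0 0 0 50" --pt "0 0 -35 0 0 0 45" --pt "0 0 -35 0 0 0 45" --pt "0 0 -25 0 0 0 45" --pt "0 0 -15 0 0 0 45" --pt "0 0 -10 0 0 0 45" --pt "0 0 -6 0 0 0 40" --pt "0 0 -4 0 0 0 30" --pt "0 0 0 0 0 0 24" --pt "0 0 0 0 0 0 20" --pt "0 0 0 0 0 0 16" --pt "0 0 0 0 0 0 12" --pt "0 0 0 0 0 0 12" --pt "0 0 0 0 0 0 12" --pt "0 0 0 0 0 0 12" --force 8

```text
t: 6.65
position: [555.1, -108.2, 187.2]
orientation: [3.141, 0.0, 1.399]
wrist_force: [-0.6, -0.0, 1.5]
finger_gap: 17.2
```

Request:
play_rows --pt "0 0 0 0 0 0 24" --pt "0 0 0 0 0 0 28" --pt "0 0 -2 0 0 0 28" --pt "0 0 -2 0 0 0 28" --pt "0 0 0 0 0 0 22" --pt "0 0 0 0 0 0 16" --pt "0 0 0 0 0 0 12" --pt "0 0 0 0 0 0 12" --pt "0 0 0 0 0 0 12" --pt "0 0 0 0 0 0 12" --pt "0 0 0 0 0 0 12" --force 25

```text
t: 7.57
position: [555.2, -108.2, 183.0]
orientation: [3.141, 0.0, 1.399]
wrist_force: [0.9, 0.2, -0.8]
finger_gap: 16.1
```

Request:
play_rows --pt "-0.4 0.07 -1 0 0 0 12" --pt "-0.4 0.07 -1 0 0 0 12" --pt "-0.4 0.07 -1 0 0 0 12" --pt "-0.4 0.07 -1 0 0 0 12" --pt "0 0 0 0 0 0 12" --pt "0 0 0 0 0 0 12"

```text
t: 8.07
position: [553.8, -108.0, 179.2]
orientation: [3.141, 0.0, 1.399]
wrist_force: [0.9, 0.8, 4.7]
finger_gap: 16.3
```

Request:
play_rows --pt "-1 0.17 0.04 0 0 0 12" --pt "-1 0.17 0.04 0 0 0 12" --pt "-1 0.17 0.04 0 0 0 12" --pt "-1 0.17 0.04 0 0 0 12" --pt "0 0 0 0 0 0 12"

```text
t: 8.48
position: [549.4, -107.3, 179.2]
orientation: [3.141, 0.0, 1.399]
wrist_force: [1.8, -0.0, 2.5]
finger_gap: 16.3
```

Request:
play_rows --pt "-1 0.17 0.04 0 0 0 12" --pt "-1 0.17 0.04 0 0 0 12" --pt "-1 0.17 0.04 0 0 0 12"

```text
t: 8.73
position: [546.5, -106.8, 179.3]
orientation: [3.141, 0.0, 1.399]
wrist_force: [2.9, 0.1, 3.7]
finger_gap: 16.3
```

Request:
play_rows --pt "-1 0.17 0.04 0 0 0 12" --pt "-1 0.17 0.04 0 0 0 12"

```text
t: 8.9
position: [544.5, -106.4, 179.3]
orientation: [3.141, 0.0, 1.399]
wrist_force: [2.9, -0.3, 4.3]
finger_gap: 16.4
```

Request:
play_rows --pt "-1 0.17 0.04 0 0 0 12" --pt "-1 0.17 0.04 0 0 0 12"

```text
t: 9.07
position: [542.5, -106.0, 179.4]
orientation: [3.142, -0.0, 1.399]
wrist_force: [3.2, 0.3, 2.7]
finger_gap: 16.5
```

Request:
play_rows --pt "-0.7 0.12 0.04 0 0 0 12" --pt "-0.7 0.12 0.04 0 0 0 12"

```text
t: 9.23
position: [541.1, -105.8, 179.5]
orientation: [3.142, -0.0, 1.399]
wrist_force: [3.3, -0.6, 3.7]
finger_gap: 16.8
```

Request:
play_rows --pt "-0.7 0.12 0.04 0 0 0 12" --pt "-0.7 0.12 0.04 0 0 0 12"

```text
t: 9.4
position: [540.1, -105.7, 179.7]
orientation: [3.141, 0.0, 1.399]
wrist_force: [6.1, -0.1, 4.3]
finger_gap: 16.1
```

Request:
play_rows --pt "1.5 -0.25 0 0 0 0 12" --pt "-0.3 0.05 -1.2 0 0 0 12" --pt "-0.7 0.12 0 0 0 0 12" --pt "-0.7 0.12 0 0 0 0 12" --pt "-0.4 0.07 0 0 0 0 12"

```text
t: 9.82
position: [539.9, -105.6, 178.7]
orientation: [3.14, 0.0, 1.399]
wrist_force: [6.5, -0.5, 4.1]
finger_gap: 16.6
```

Request:
play_rows --pt "-0.5 0.08 0 0 0 0 12" --pt "0 0 0 0 0 0 12"

```text
t: 9.98
position: [539.8, -105.7, 178.8]
orientation: [3.139, 0.0, 1.399]
wrist_force: [6.5, -0.6, 4.3]
finger_gap: 16.4
```

Request:
play_rows --pt "2 -0.34 0 0 0 0 12" --pt "-0.3 0.05 -1.5 0 0 0 12" --pt "-0.7 0.12 0 0 0 0 12" --pt "-0.7 0.12 0 0 0 0 12" --pt "-0.4 0.07 0 0 0 0 12" --pt "-0.2 0.03 0 0 0 0 12"

```text
t: 10.48
position: [539.5, -105.6, 177.3]
orientation: [3.139, 0.0, 1.399]
wrist_force: [6.8, -0.1, 5.0]
finger_gap: 16.3
```

Request:
play_rows --pt "2 -0.34 0 0 0 0 12" --pt "-0.3 0.05 -1.5 0 0 0 12" --pt "-0.7 0.12 0 0 0 0 12" --pt "-0.7 0.12 0 0 0 0 12" --pt "-0.4 0.07 0 0 0 0 12" --pt "-0.2 0.03 0 0 0 0 12"

```text
t: 10.98
position: [539.2, -105.5, 175.9]
orientation: [3.139, 0.0, 1.399]
wrist_force: [5.8, -0.1, 6.5]
finger_gap: 16.6
```

Request:
play_rows --pt "2 -0.34 0 0 0 0 12" --pt "-0.4 0.06 -1.5 0 0 0 12" --pt "-0.7 0.12 0 0 0 0 12" --pt "-0.7 0.12 0 0 0 0 12" --pt "-0.5 0.08 0 0 0 0 12" --pt "-0.3 0.05 0 0 0 0 12"

```text
t: 11.48
position: [538.9, -105.5, 174.6]
orientation: [3.138, 0.0, 1.399]
wrist_force: [7.2, -0.0, 8.5]
finger_gap: 16.4
```

Request:
play_rows --pt "-0.4 0.06 0 0 0 0 12" --pt "0 0 0 0 0 0 12"

```text
t: 11.65
position: [538.8, -105.5, 174.7]
orientation: [3.137, 0.0, 1.399]
wrist_force: [7.1, -0.8, 6.7]
finger_gap: 16.6
```

Request:
play_rows --pt "2.2 -0.37 0 0 0 0 12" --pt "-0.4 0.06 -1.5 0 0 0 12" --pt "-0.7 0.12 0 0 0 0 12" --pt "-0.7 0.12 0 0 0 0 12" --pt "-0.5 0.08 0 0 0 0 12" --pt "-0.3 0.05 0 0 0 0 12"

```text
t: 12.15
position: [538.3, -105.4, 173.4]
orientation: [3.137, 0.0, 1.399]
wrist_force: [7.0, 0.4, 9.4]
finger_gap: 16.0
```

Request:
play_rows --pt "-0.4 0.06 0 0 0 0 12" --pt "0 0 0 0 0 0 12"

```text
t: 12.32
position: [538.1, -105.4, 173.4]
orientation: [3.137, 0.0, 1.399]
wrist_force: [6.9, 1.1, 9.8]
finger_gap: 16.2
```

Request:
play_rows --pt "2.2 -0.37 0 0 0 0 12" --pt "-0.4 0.06 -1.5 0 0 0 12" --pt "-0.7 0.12 0 0 0 0 12" --pt "-0.7 0.12 0 0 0 0 12" --pt "-0.5 0.08 0 0 0 0 12" --pt "-0.3 0.05 0 0 0 0 12"

```text
t: 12.82
position: [536.5, -105.0, 171.6]
orientation: [3.14, 0.0, 1.399]
wrist_force: [2.2, 0.4, 10.6]
finger_gap: 16.5
```

Request:
play_rows --pt "-0.4 0.06 0 0 0 0 12" --pt "0 0 0 0 0 0 12"

```text
t: 12.98
position: [536.0, -105.0, 171.6]
orientation: [3.14, 0.0, 1.399]
wrist_force: [1.3, 0.7, 10.1]
finger_gap: 16.3
```

Request:
play_rows --pt "-1 0.17 0.01 0 0 0 12" --pt "-1 0.17 0.01 0 0 0 12" --pt "-1 0.17 0.01 0 0 0 12" --pt "-1 0.17 0.01 0 0 0 12"

```text
t: 13.32
position: [532.1, -104.3, 171.7]
orientation: [3.14, 0.0, 1.399]
wrist_force: [2.4, 1.2, 10.5]
finger_gap: 16.0
```

Request:
play_rows --pt "-1.3 0.22 0.01 0 0 0 12" --pt "-1.3 0.22 0.01 0 0 0 12" --pt "-1.3 0.22 0.01 0 0 0 12" --pt "-1.3 0.22 0.01 0 0 0 12" --pt "-1.3 0.22 0.01 0 0 0 12" --pt "-1.3 0.22 0.01 0 0 0 12"

```text
t: 13.82
position: [524.2, -102.9, 171.7]
orientation: [3.14, 0.0, 1.399]
wrist_force: [3.1, 1.0, 10.8]
finger_gap: 16.3
```

Request:
play_rows --pt "-1.2 0.2 0.01 0 0 0 12" --pt "-1.2 0.2 0.01 0 0 0 12" --pt "-1.2 0.2 0.01 0 0 0 12" --pt "-1.2 0.2 0.01 0 0 0 12" --pt "-1.2 0.2 0.01 0 0 0 12" --pt "-1.2 0.2 0.01 0 0 0 12" --pt "-1.2 0.2 0.01 0 0 0 12" --pt "-1.2 0.2 0.01 0 0 0 12"

```text
t: 14.48
position: [514.6, -101.3, 171.7]
orientation: [3.14, -0.0, 1.399]
wrist_force: [2.8, 1.3, 10.6]
finger_gap: 16.5
```

Request:
play_rows --pt "-0.8 0.14 0.01 0 0 0 12" --pt "-0.8 0.14 0.01 0 0 0 12" --pt "-0.8 0.14 0.01 0 0 0 12"

```text
t: 14.73
position: [512.2, -100.9, 171.7]
orientation: [3.14, -0.0, 1.399]
wrist_force: [2.7, 1.1, 8.8]
finger_gap: 16.7
```

Request:
play_rows --pt "-0.7 0.12 0.01 0 0 0 12" --pt "-0.7 0.12 0 0 0 0 12"

```text
t: 14.9
position: [510.9, -100.7, 171.7]
orientation: [3.14, 0.0, 1.399]
wrist_force: [5.0, 1.4, 10.0]
finger_gap: 16.2
```

Request:
play_rows --pt "-0.5 0.08 0 0 0 0 12" --pt "-0.4 0.07 0 0 0 0 12" --pt "0 0 0 0 0 0 12"

```text
t: 15.15
position: [510.8, -100.8, 171.9]
orientation: [3.138, 0.0, 1.399]
wrist_force: [6.0, 0.7, 8.8]
finger_gap: 16.6
```

Request:
play_rows --pt "0.82 4.72 -0.24 0 0 0 12" --pt "0.81 4.67 -0.72 0 0 0 12" --pt "0.8 4.58 -1.19 0 0 0 12" --pt "0 0 0 0 0 0 12" --force 15

```text
t: 15.48
position: [513.1, -86.4, 169.2]
orientation: [3.139, 0.0, 1.399]
wrist_force: [8.0, 0.3, 4.1]
finger_gap: 16.7
```

Request:
play_rows --pt "0.97 4.44 -1.65 0 0 0 12" --pt "0.74 4.26 -2.09 0 0 0 12" --pt "0.7 4.03 -2.5 0 0 0 12" --pt "0 0 0 0 0 0 12"

```text
t: 15.82
position: [515.3, -73.7, 162.5]
orientation: [3.14, 0.0, 1.399]
wrist_force: [7.5, 1.1, 2.1]
finger_gap: 16.6
```

Request:
play_rows --pt "0.9 3.76 -2.91 0 0 0 12" --pt "0.7 3.46 -3.27 0 0 0 12" --pt "0.6 3.12 -3.6 0 0 0 12" --pt "0 0 0 0 0 0 12"

```text
t: 16.15
position: [517.1, -63.2, 152.5]
orientation: [3.141, -0.0, 1.399]
wrist_force: [6.1, 1.8, 1.7]
finger_gap: 16.9
```

Request:
play_rows --pt "0.5 2.75 -3.91 0 0 0 12" --pt "0.4 2.35 -4.16 0 0 0 12" --pt "0.33 1.93 -4.38 0 0 0 12" --pt "0 0 0 0 0 0 12"

```text
t: 16.48
position: [518.1, -56.0, 139.7]
orientation: [3.141, -0.0, 1.399]
wrist_force: [8.2, 2.0, 0.6]
finger_gap: 17.0
```

Request:
play_rows --pt "0.3 1.49 -4.55 0 0 0 12" --pt "0.2 1.03 -4.68 0 0 0 12" --pt "0 0 0 0 0 0 12"

```text
t: 16.73
position: [518.5, -53.6, 130.4]
orientation: [3.141, -0.0, 1.399]
wrist_force: [6.4, 0.8, 0.6]
finger_gap: 16.8
```

Request:
play_rows --pt "0.1 0.4 -2.4 0 0 0 12" --pt "0 0 0 0 0 0 12"

```text
t: 16.9
position: [518.6, -53.3, 128.2]
orientation: [3.141, -0.0, 1.399]
wrist_force: [7.3, 1.6, 1.9]
finger_gap: 16.8
```

Request:
play_rows --pt "0 0.2 -1.2 0 0 0 12" --pt "0 0.1 -1.2 0 0 0 12" --pt "0 0 0 0 0 0 12"

```text
t: 17.15
position: [518.6, -53.0, 126.0]
orientation: [3.141, -0.0, 1.399]
wrist_force: [6.2, 1.4, 2.1]
finger_gap: 16.7
```

Request:
play_rows --pt "0 0 -1 0 0 0 12" --pt "0 0 -1 0 0 0 12" --pt "0 0 0 0 0 0 12"

```text
t: 17.4
position: [518.5, -53.0, 124.0]
orientation: [3.141, -0.0, 1.399]
wrist_force: [5.2, 0.5, 2.4]
finger_gap: 16.9
```

Request:
play_rows --pt "0 0 -1 0 0 0 12" --pt "0 0 -1 0 0 0 12" --pt "0 0 0 0 0 0 12"

```text
t: 17.65
position: [518.5, -53.0, 122.0]
orientation: [3.141, -0.0, 1.399]
wrist_force: [6.2, 0.9, 1.5]
finger_gap: 16.8
```

```bash
python3 - <<'E'
from h import *
im=np.mean([np.array(vision.get_image('scene')).astype(float) for _ in range(4)],0)[160:220,270:350,::-1]
cv2.imwrite('pics/c8.png',(cv2.resize(im,(800,600),interpolation=cv2.INTER_CUBIC)*1.8).clip(0,255).astype(np.uint8))
E
```

```text
(no output)
```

View pics/c8.png

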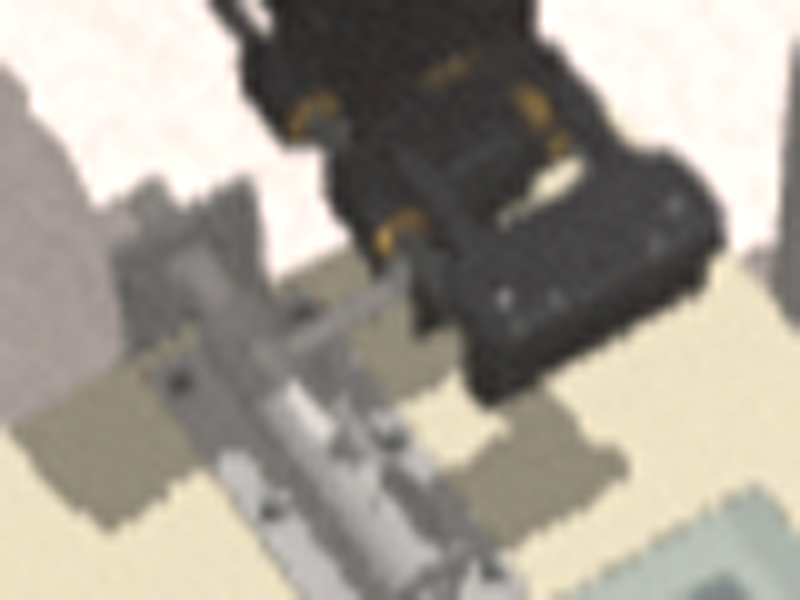

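Request:
play_rows --pt "0.5 0 0 0 0 0 18" --pt "0 0 0 0 0 0 24" --pt "0 0 0 0 0 0 30" --pt "0 0 0 0 0 0 32" --pt "0 0 0 0 0 0 32" --pt "0 0 6 0 0 0 32" --pt "0 0 12 0 0 0 32" --pt "0 0 25 0 0 0 32" --pt "0 0 35 0 0 0 32" --pt "0 0 40 0 0 0 32" --pt "-35 0 20 0 0 0 32" --pt "-40 0 0 0 0 0 32" --pt "-20 0 0 0 0 0 32" --pt "0 0 0 0 0 0 32" --pt "0 0 0 0 0 0 32"

```text
t: 19.1
position: [423.4, -53.2, 261.4]
orientation: [3.14, 0.0, 1.399]
wrist_force: [0.2, -0.4, 0.2]
finger_gap: 32.2
```

```bash
python3 - <<'E'
from h import *
im=np.mean([np.array(vision.get_image('scene')).astype(float) for _ in range(4)],0)
cv2.imwrite('pics/raw_s9.png',im[:,:,::-1].astype(np.uint8))
c=(cv2.resize(im[160:220,270:350,::-1],(800,600),interpolation=cv2.INTER_CUBIC)*1.6)
cv2.imwrite('pics/c9.png',c.clip(0,255).astype(np.uint8))
# predicted knob pixel: rod axis point (notch) from gripped track: knob up (510.8,-100.8,~209-11)
K=np.array([511.3,-100.8,198.]);A=K-[0,0,48];v=np.array([.171,.985,0])
for f in(0,.9,1.2,1.3,1.4,1.5):print(f,((proj('scene',A+48*(np.sin(f)*v+np.cos(f)*np.array([0,0,1])))[0]-[270,160])*10).round())
print('axis',((proj('scene',A)[0]-[270,160])*10).round(),arm.get_state()['wrist_force'],arm.get_state()['position'])
E
```

```text
0 [264. 261.]
0.9 [389. 233.]
1.2 [413. 246.]
1.3 [418. 253.]
1.4 [422. 260.]
1.5 [425. 269.]
axis [276. 358.] [-0.19583214 -0.7307779   0.54338083] [424.52082991 -53.31859992 260.22694881]
```

View pics/c9.png

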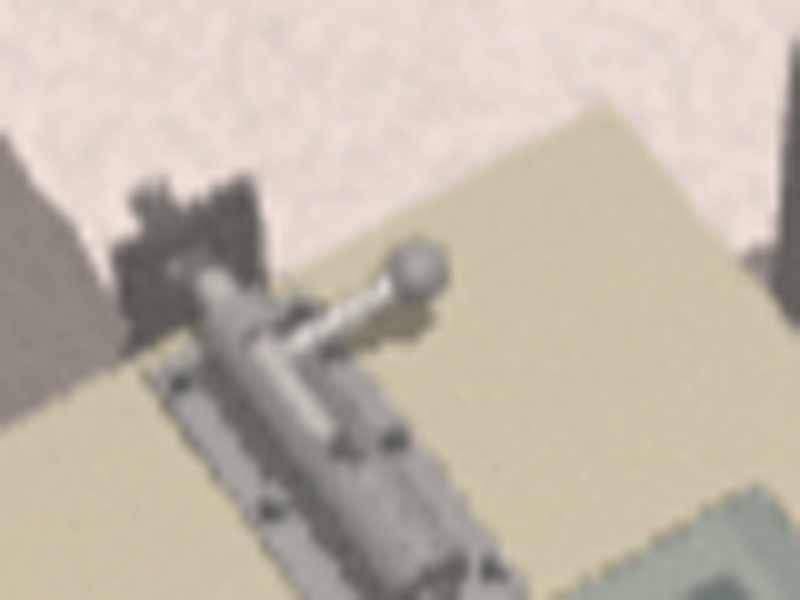

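Request:
play_rows --pt "40 0 0 0 0 0 0" --pt "40 0 0 0 0 0 0" --pt "14.5 0.5 0 0 0 0 0" --pt "0 0 -40 0 0 0 0" --pt "0 0 -35 0 0 0 0" --pt "0 0 -15 0 0 0 0" --pt "0 0 -6 0 0 0 0" --pt "0 0 -3 0 0 0 0" --pt "0 0 -3 0 0 0 0" --pt "0 0 0 0 0 0 0" --force 15

```text
t: 20.13
position: [518.8, -52.8, 158.9]
orientation: [3.14, 0.0, 1.399]
wrist_force: [-0.4, 0.6, -0.0]
finger_gap: 0.6
```

Request:
play_rows --pt "0 0 -2 0 0 0 0" --pt "0 0 -2 0 0 0 0" --pt "0 0 0 0 0 0 0"

```text
t: 20.38
position: [518.3, -52.8, 154.7]
orientation: [3.141, 0.0, 1.399]
wrist_force: [0.5, -0.5, 0.3]
finger_gap: 0.5
```

Request:
play_rows --pt "0 0 -2 0 0 0 0" --pt "0 0 -2 0 0 0 0" --pt "0 0 0 0 0 0 0"

```text
t: 20.63
position: [518.1, -52.7, 150.2]
orientation: [-3.141, -0.0, 1.399]
wrist_force: [0.1, 0.3, 0.6]
finger_gap: 0.1
```

Request:
play_rows --pt "0 0 -2 0 0 0 0" --pt "0 0 -1.5 0 0 0 0" --pt "0 0 0 0 0 0 0"

```text
t: 20.88
position: [518.1, -52.7, 146.6]
orientation: [-3.141, -0.0, 1.399]
wrist_force: [-0.4, 0.1, -1.3]
finger_gap: 0.7
```

Request:
play_rows --pt "0 0 -1.5 0 0 0 0" --pt "0 0 -1 0 0 0 0" --pt "0 0 0 0 0 0 0"

```text
t: 21.13
position: [518.3, -52.6, 144.3]
orientation: [3.141, -0.0, 1.399]
wrist_force: [0.5, 1.0, 1.5]
finger_gap: 0.4
```

Request:
play_rows --pt "0 0 -1 0 0 0 0" --pt "0 0 -1 0 0 0 0" --pt "0 0 0 0 0 0 0"

```text
t: 21.38
position: [518.7, -52.5, 142.9]
orientation: [3.14, -0.0, 1.399]
wrist_force: [-0.8, 3.5, 8.4]
finger_gap: 0.5
```

Request:
play_rows --pt "0 0 5 0 0 0 0" --pt "0 0 20 0 0 0 0" --pt "0 0 35 0 0 0 0" --pt "0 0 40 0 0 0 0" --pt "-20 0 20 0 0 0 0" --pt "-40 0 0 0 0 0 0" --pt "-40 0 0 0 0 0 0" --pt "0 0 0 0 0 0 0" --pt "0 0 0 0 0 0 0" --pt "0 0 0 0 0 0 0"

```text
t: 22.22
position: [418.7, -53.0, 262.9]
orientation: [3.14, 0.0, 1.399]
wrist_force: [-0.3, -0.1, 0.5]
finger_gap: 0.4
```

```bash
python3 - <<'E'
from h import *
a=cv2.imread('pics/raw_s9.png').astype(float);im=np.mean([np.array(vision.get_image('scene')).astype(float) for _ in range(4)],0)[:,:,::-1]
r=a[180:195,303:320].astype(np.float32);t=im[170:205,293:330].astype(np.float32)
m=cv2.minMaxLoc(cv2.matchTemplate(t,r,cv2.TM_CCOEFF_NORMED));print('knob patch shift',m[3][0]-10,m[3][1]-10,m[1])
s0=cv2.imread('pics/raw_s0.png').astype(float)
for n,(x0,y0,x1,y1) in dict(tray=(365,190,415,235),can=(345,152,370,198),meter=(228,250,275,310)).items():
    print(n,abs(im-s0)[y0:y1,x0:x1].mean().round(1))
print(arm.get_state()['wrist_force'],arm.close_job())
E
```

```text
knob patch shift 0 0 0.9882127046585083
tray 1.8
can 2.2
meter 1.8
the job is handed in; nothing more can be done
[ 0.29863575  0.52265257 -0.25292746] None
```

The lid is bolted and the job is handed in at about 22 s of the 61 s; no verdict came back.

- **Sliding:** I pinched the knob and pressed the lid down about 4 mm. The bolt butted on the keeper plate at about 6–7 N. I backed off and lowered the lid in steps of 1.2–1.5 mm, and the nose entered on the seventh try, with the knob about 11 mm below rest. I then slid the bolt to the end of its slot, about 28 mm past first contact, pushing with at most about 6 N.
- **Turning:** I swung the handle down to the barrel's +y side and let go.

**Last checks**
- **Handle:** the picture puts it at about 1.45 rad, give or take 0.1. A closed-finger press on top of the knob met a firm stop at 8 N, and a picture afterwards showed the knob had not moved.
- **Bolt and lid:** the rod sits through the keeper in the picture, but I have no direct reading of either joint.
- **Bystanders:** the tray, can and dark multimeter look unchanged, and the wrist force is about zero.

**What disagreed**
- **First grasp:** it closed on nothing. In the pictures the fingertips seemed about 20 mm higher than the given tool frame says, so I gripped about 24 mm lower (TCP z 183). I did not find out why.
- **End of the turn:** the last few millimetres of lowering did not show the rise in force I expected at the stop. That is why I added the press on the knob.

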